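# Set a hand press to gauge by feel

## Task

Set the bottom gap of the small hand press with the middle of the three gauges on the mat. First clear the tube offcut off the press bed on to the bench; then, holding the gauge, slide its blade flat under the foot until its tip shows beyond, push the ram down gently until the foot pinches the blade, and draw the blade straight out between foot and bed so that you feel the foot drag on it. Leave the ram at that gap, lay the gauge flat back on the mat, and do not shift the other two gauges or the other things on the bench.

Things in the scene. Friction and masses are not known exactly. Their poses are not given: they have to be found in the camera images.
- press: small fixed hand press with a flat steel bed 220 (x) x 110 (y) x 32 mm high. Origin: centre of the bed's underside; x points into the throat (a gauge enters along +x, from the robot's side); z up. A grey column on the +y side (x 30 to 90, y 55 to 115 mm, 135 mm high) carries the guide arm of the ram. The -y side, front and back are open
- press_anvil (a point): point on the bed's top straight under the ram's axis, at x = 60, y = 0, z = 32 mm of the press; axes as the press. The guide arm above it is 52 mm wide in x, 95 to 135 mm above the bench, and reaches from the column over to y = -26 mm
- foot: square steel foot 40 x 40 x 14 mm at the ram's lower end, on a stiff spring (8 N/mm, 3 mm travel). Origin: centre of its lower face, so its height over press_anvil is the gap: 15 to 33 mm at the start. The ram slides vertically, travels down to the bed and stays where left (5 N friction: about 3.5 N pushes it down, 6.5 N up, so it cannot be overtightened for good)
- ram_top (a point): centre of the flat top of the ram's round knob (32 mm diameter, 16 mm high), 130 mm above the foot's lower face; moves with the ram. Push the ram down here
- mat: fixed black rubber mat 220 (x) x 260 (y) x 4 mm where the gauges are kept. Origin: centre of its underside
- gauge_mid: the middle of three setting gauges in thickness and width: lies flat on the mat, handle nearest the robot. Steel handle 60 x 24 x 18 mm high; flat steel blade 8 mm thick, 28 mm wide, reaching 100 mm beyond the handle along +x, undersides flush. Origin: centre of the handle's underside; x to the blade's tip, z up. About 0.22 kg, balance point 10 to 27 mm from the origin towards the tip
- gauge_mid_tip (a point): middle of the blade's end edge on the underside of the middle gauge, 130 mm from its origin along x
- gauge_thin: the thinnest gauge, not wanted: lies flat on the mat, handle nearest the robot. Steel handle 60 x 24 x 18 mm high; flat steel blade 5 mm thick, 20 mm wide, reaching 100 mm beyond the handle along +x, undersides flush. Origin: centre of the handle's underside; x to the blade's tip, z up. About 0.22 kg, balance point 10 to 27 mm from the origin towards the tip
- gauge_thick: the thickest gauge, not wanted: lies flat on the mat, handle nearest the robot. Steel handle 60 x 24 x 18 mm high; flat steel blade 11 mm thick, 36 mm wide, reaching 100 mm beyond the handle along +x, undersides flush. Origin: centre of the handle's underside; x to the blade's tip, z up. About 0.22 kg, balance point 10 to 27 mm from the origin towards the tip
- offcut: loose offcut of square aluminium tube, 56 mm long (its x), 25 x 25 mm, 0.05 kg, lying at any yaw on the front half of the press bed, in the gauge's way. Origin: centre of its underside
- offcut_center (a point): middle of the square-tube offcut
- can: bystander: plain steel can, 50 mm diameter, 75 mm high, standing. Origin: centre of its underside
- tape: bystander: brown tape roll lying flat, 90 mm diameter, 30 mm high. Origin: centre of its underside
- diecast: bystander: die-cast aluminium box 117 x 67 x 41 mm. Origin: centre of its underside
- carton: bystander: cardboard carton 170 x 120 x 90 mm. Origin: centre of its underside
- mug: bystander: white mug, 80 mm diameter, 90 mm high. Origin: centre of its underside
- wrench: bystander: steel wrench lying flat near the robot
- driver: bystander: screwdriver lying flat near the robot

How it is judged:
By the outcome, as a careful person would: the job done as asked, in the order asked, and still so for the second after the job is handed in, with the robot touching nothing.
It also fails if it takes over 72 s, if anything falls off the work surface, if the arm or the gripper's body presses on something with over 40 N, if the wrist force passes 120 N, or if a joint passes its speed limit or range.

## Robot

A 7-joint arm with a two-finger parallel gripper is mounted at the origin on the work surface. World frame = base frame: x ahead of the robot, y to its left, z up, the work surface at z = 0. Lengths are in m, angles in rad, forces in N, time in s.
With the tool pointing down it reaches from about 0.4 to 0.875 m from the base axis. Payload 19.3 kg.
Tool frame: the origin (TCP) lies at the very end of the fingers, on their centre line; the grasp point (between the pads) lies 19 mm behind it; z points along the fingers, y is the line along which they close (so a half turn about z gives the same grasp; the last joint's range is limited). The gripper opens to 85 mm and grips with 20 to 120 N. Pads are 22 mm wide; open, the fingers measure 114 mm over their backs; the gripper's body (76 mm by 85 mm) begins 54 mm behind the grasp point. The pads swing forward as they close: fully open they stand 13 mm farther back than shut.
Start: joints at [1.053, 0.521, -0.036, 1.599, 0.021, 1.021, -0.113], TCP at [0.271, -0.563, 0.231] pointing down, gripper open.
Joint ranges: [-2.91, 2.91], [-0.3, 2.13], [-1.5, 1.42], [0.17, 2.43], [-1.26, 4.41], [0.16, 1.93], [-2.52, 2.52]. Speed limits (rad/s): [1.89, 1.89, 2.39, 2.39, 3.01, 3.01, 3.01].

## Interface

Orientations are given as [roll, pitch, yaw] about the fixed x, y, z axes, in that order (R = Rz(yaw) Ry(pitch) Rx(roll)).
In Python, from workcell import bot gives the robot as it stands.
- The arm moves only by the shell command python3 -m crank 'ROWS' [FORCE]. ROWS is a JSON object of lists of equal length, an entry for each row: "travel": the shift along the world's x, y, z in cm, a list of three; "turn": the turn, a rotation vector about the world's x, y, z in degrees, a list of three; "gripper": the closure, from 0 (fully open) to 1 (shut). A call has exactly 5 rows; each row is the pose to reach, as a shift and turn from the pose commanded when the call began; what a row does not reach only later rows make up. A row lasts 1/10 s, in which the tool goes at most 50 mm and 8.59 degrees, less where a joint would pass 70% of its speed; a pose out of reach is approached as far as the arm can. A call with a gripper value outside its range is refused whole. The fingers move at their own pace and stop on an object; FORCE is the grip in N (left out, the last holds). Time passes only in rows, so rows that repeat a pose let the fingers close, or fill a call up. It gives the time, the measured TCP pose, the force, the opening and the grip force at its end, in the units of the state.
- bot.observe(): the state, without advancing time (a new reading comes with each control period).
- bot.grab_frame(name): name is "side" or "top" or "wrist"; returns a dict with "pixels" (384x512x3 uint8, red, green, blue), "fx", "fy", "cx", "cy" (pixels), "extrinsics" (4x4, takes a point from world to camera coordinates). Camera axes: x right, y down, z forward; pixel columns grow to the right and rows downward; lengths in m; the calibration is good to about 2 mm. A picture is of the moment at which its call begins. There is no depth.
- bot.job_done(): hands the job in; it is judged then, once.
The state is a dict: "clock": time; "qpos": joint angles; "qd": joint speeds; "joint_efforts": joint torques, N m; "position": TCP position; "tool_rot": TCP orientation; "force": force on the tool from outside, world axes, zero at the start; "moment": the same for the moment, N m; "grip_width": finger opening in m; "finger_force": force on a finger pad.
Only numpy, scipy, OpenCV 4.12 (cv2) and the standard library are available. Lean on these libraries where they do the work, as an engineer would, in place of code of your own. Each camera call takes 0.05 s, during which the arm holds its last target. There are 200 camera calls.

## Working session

There is one attempt and no reset: what is moved stays moved. The work goes in short steps, Python scripts to look and compute and a shell command to move; the robot and the scene stay as the last step left them, time stands still between calls to the robot, and variables do not carry over. Pictures are saved under pics/ and viewed, at most 10 in all, crops included, and the job is handed in when it is done.

```bash
ls; mkdir -p pics; python3 - <<'E'
from workcell import bot
import cv2, numpy as np, pickle
F={}
for n in ("side","top","wrist"):
    f=bot.grab_frame(n); F[n]=f
    cv2.imwrite(f"pics/{n}0.png",f["pixels"][:,:,::-1])
    print(n,f["fx"],f["fy"],f["cx"],f["cy"],np.round(f["extrinsics"],4).tolist())
pickle.dump(F,open("f0.pkl","wb"))
print(bot.observe())
E
```

```text
pics
side 391.0805830617631 391.0805830617631 264.22726958463056 184.5597366334639 [[-0.8813, -0.4723, -0.0146, 0.454], [-0.2352, 0.4653, -0.8533, 0.2424], [0.4098, -0.7486, -0.5212, 1.0786], [0.0, 0.0, 0.0, 1.0]]
top 358.23566797282336 358.23566797282336 253.2166510979831 189.5037065102657 [[-0.0059, -1.0, 0.005, 0.0178], [-0.9956, 0.0054, -0.0936, 0.5467], [0.0936, -0.0055, -0.9956, 1.3615], [0.0, 0.0, 0.0, 1.0]]
wrist 277.54101850247775 277.54101850247775 255.34147702123005 189.82932049761192 [[0.4332, -0.9013, -0.0014, -0.6245], [-0.8647, -0.416, 0.2815, -0.0375], [-0.2543, -0.1207, -0.9596, 0.3797], [0.0, 0.0, 0.0, 1.0]]
{'clock': 0.15, 'qpos': array([ 1.05278676,  0.5218851 , -0.03633598,  1.5998507 ,  0.02118982,
        1.02109401, -0.11278323]), 'qd': array([ 2.30220413e-04, -1.30309220e-03, -1.88319061e-03, -1.05512112e-03,
        9.13325143e-04,  3.18169787e-04, -4.56112393e-05]), 'joint_efforts': array([ 2.21388917e-03, -9.27388930e+01,  1.98061064e+00, -3.70060444e+01,
        1.79446227e-02,  6.27327958e-03,  4.79149674e-05]), 'position': array([ 0.2704966 , -0.56316445,  0.2308623 ]), 'tool_rot': array([-3.14074097e+00,  4.34203117e-05,  4.47815649e-01]), 'force': array([1.01759889, 0.74220192, 0.07689259]), 'moment': array([ 0.00875929, -0.0026993 , -0.03330371]), 'finger_force': 0.0, 'grip_width': 0.08529652392052205}
```

View pics/top0.png

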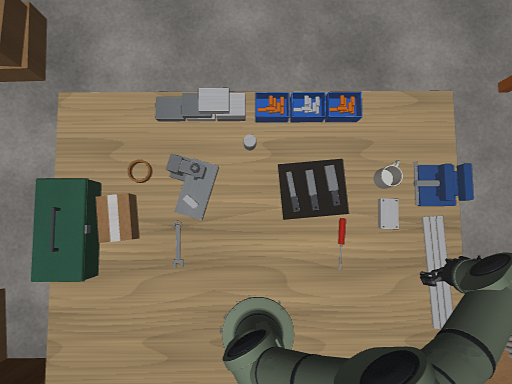

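View pics/side0.png

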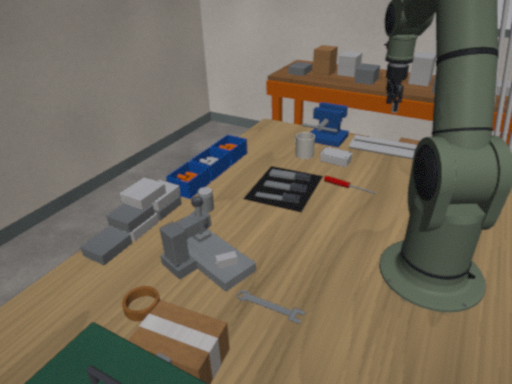

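The top view shows the press at about px (192,187), with the offcut at (190,201). The mat is at (313,188) with three gauges, and their handles point to the robot. The side view shows the same layout, with the foot and ram at (205,200). I'll enlarge both regions.

```bash
cat > h.py <<'E'
import numpy as np, cv2
def ray(f,uv):
    E=np.array(f["extrinsics"]);R,t=E[:3,:3],E[:3,3]
    d=R.T@np.array([(uv[0]-f["cx"])/f["fx"],(uv[1]-f["cy"])/f["fy"],1.0]); return -R.T@t,d
def onz(f,uv,z):
    o,d=ray(f,uv); return o+d*(z-o[2])/d[2]
def proj(f,p):
    E=np.array(f["extrinsics"]);c=E[:3,:3]@np.array(p)+E[:3,3]
    return np.array([f["fx"]*c[0]/c[2]+f["cx"],f["fy"]*c[1]/c[2]+f["cy"]])
def tri(obs):
    A=np.zeros((3,3));b=np.zeros(3);L=[]
    for f,uv in obs:
        o,d=ray(f,uv);d=d/np.linalg.norm(d);P=np.eye(3)-np.outer(d,d);A+=P;b+=P@o;L.append((o,P))
    x=np.linalg.solve(A,b); return x,[float(np.linalg.norm(P@(x-o)))*1e3 for o,P in L]
E
python3 - <<'E'
import pickle,cv2,numpy as np
from h import *
F=pickle.load(open("f0.pkl","rb"));p=F["top"]["pixels"][:,:,::-1]
a=cv2.resize(p[145:235,150:225],None,fx=5,fy=5,interpolation=cv2.INTER_CUBIC)
b=cv2.resize(p[145:235,272:356],None,fx=5,fy=5,interpolation=cv2.INTER_CUBIC)
cv2.imwrite("pics/topz.png",np.hstack([a,b]))
for uv,z in [((187,167),.16),((196,167),.16),((190,201),.055),((313,188),.004),((341,240),0),((389,213),.04)]: print(uv,onz(F["top"],uv,z).round(3))
E
```

```text
(187, 167) [0.615 0.248 0.16 ]
(196, 167) [0.615 0.216 0.16 ]
(190, 201) [0.502 0.254 0.055]
(313, 188) [ 0.553 -0.221  0.004]
(341, 240) [ 0.35  -0.326  0.   ]
(389, 213) [ 0.453 -0.503  0.04 ]
```

View pics/topz.png

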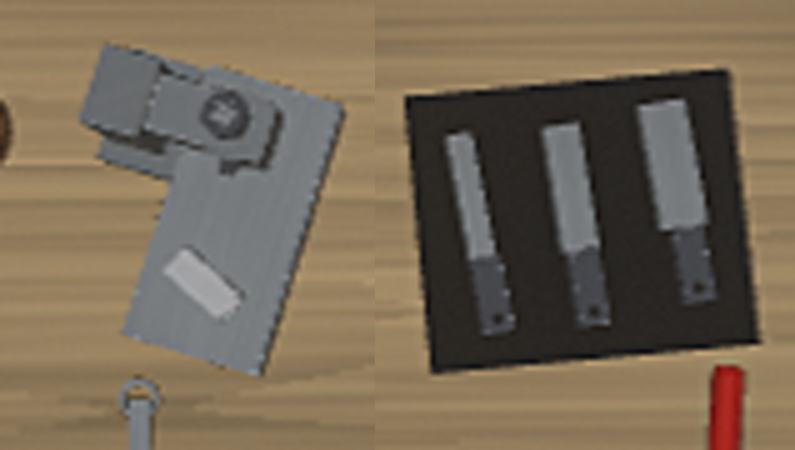

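The upper crop shows the offcut's long axis at about 48° in the world and the press at about -16.5°. The middle gauge by position, px (577,225) in the crop, is also the middle one by width. Next I'll swing across and take wrist views over the mat and the press.

```bash
cat > g.py <<'E'
import sys,pickle,cv2
from workcell import bot
for n in sys.argv[2:]:
    f=bot.grab_frame(n); f["obs"]=bot.observe()
    pickle.dump(f,open(f"{sys.argv[1]}_{n}.pkl","wb")); cv2.imwrite(f"pics/{sys.argv[1]}_{n}.png",f["pixels"][:,:,::-1])
E
python3 -m crank '{"travel":[[2.4,3.6,0.8],[4.8,7.2,1.6],[7.2,10.8,2.4],[9.6,14.4,3.2],[12,18,4]],"turn":[[0,0,0],[0,0,0],[0,0,0],[0,0,0],[0,0,0]],"gripper":[0,0,0,0,0]}'
python3 -m crank '{"travel":[[2.4,3.6,0.8],[4.8,7.2,1.6],[7.2,10.8,2.4],[9.6,14.4,3.2],[12,18,4]],"turn":[[0,0,0],[0,0,0],[0,0,0],[0,0,0],[0,0,0]],"gripper":[0,0,0,0,0]}'
python3 g.py a wrist
python3 -m crank '{"travel":[[0,4.2,0],[0,8.4,0],[0,12.6,0],[0,16.8,0],[0,21,0]],"turn":[[0,0,0],[0,0,0],[0,0,0],[0,0,0],[0,0,0]],"gripper":[0,0,0,0,0]}'
python3 g.py b wrist
python3 -m crank '{"travel":[[0,4.2,0],[0,8.4,0],[0,12.6,0],[0,16.8,0],[0,21,0]],"turn":[[0,0,0],[0,0,0],[0,0,0],[0,0,0],[0,0,0]],"gripper":[0,0,0,0,0]}'
python3 g.py c wrist
python3 -c "
import cv2,numpy as np
i=[cv2.imread(f'pics/{k}_wrist.png') for k in 'abc']
cv2.imwrite('pics/abc.png',cv2.resize(np.vstack([np.hstack(i[:2]),np.hstack([i[2],i[2]*0])]),(800,600)))"
```

```text
clock: 0.65
position: [0.3912, -0.3817, 0.2715]
tool_rot: [-3.141, 0.0, 0.448]
force: [0.9, -0.6, -0.0]
grip_width: 0.0853
finger_force: 0.0
clock: 1.15
position: [0.5112, -0.2018, 0.3117]
tool_rot: [3.142, 0.0, 0.448]
force: [0.7, 0.1, 0.0]
grip_width: 0.0856
finger_force: 0.0
clock: 1.7
position: [0.5102, 0.0082, 0.3113]
tool_rot: [3.142, 0.0, 0.448]
force: [1.9, 0.1, 0.5]
grip_width: 0.0856
finger_force: 0.0
clock: 2.25
position: [0.5103, 0.2181, 0.3112]
tool_rot: [3.142, 0.0, 0.447]
force: [0.1, 0.4, -0.9]
grip_width: 0.0853
finger_force: 0.0
```

View pics/abc.png

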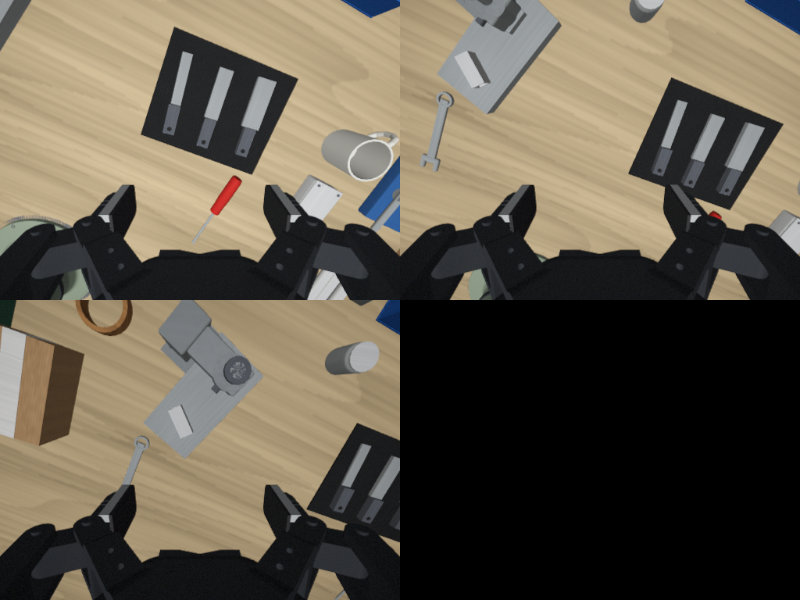

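The wrist views a, b and c show everything clearly. In full-resolution pixels, c has the offcut at about (230,155) and the knob at (303,90). Frame a has the mid gauge at about (275,138). Frame b has the offcut at about (92,88) and the mid gauge at (390,195). I'll segment these now.

```bash
cat > m.py <<'E'
import pickle,cv2,numpy as np
from h import *
L=lambda k:pickle.load(open(k+"_wrist.pkl","rb"))
def comp(mask,seed,r=6):
    n,l,s,c=cv2.connectedComponentsWithStats(mask.astype(np.uint8))
    w=l[seed[1]-r:seed[1]+r+1,seed[0]-r:seed[0]+r+1];w=w[w>0]
    if len(w)==0:return None
    return (l==np.bincount(w).argmax()).astype(np.uint8)
def rect(m):
    return cv2.minAreaRect(cv2.findNonZero(m))
if __name__=="__main__":
    for k,s in (("c",(230,155)),("b",(92,88))):
        f=L(k);g=cv2.cvtColor(f["pixels"],cv2.COLOR_RGB2GRAY)
        print(k,"offcut line",g[s[1],s[0]-30:s[0]+30:3].tolist())
        m=comp(g>g[s[1],s[0]]-12,s); r=rect(m); print(m.sum(),r)
    for k,s in (("a",(275,138)),("b",(390,195))):
        f=L(k);g=cv2.cvtColor(f["pixels"],cv2.COLOR_RGB2GRAY)
        print(k,[g[s[1]-40+i,s[0]+14-i//3] for i in range(0,80,5)])
        print(k,"across",g[s[1],s[0]-30:s[0]+30:2].tolist())
E
python3 m.py
```

```text
c offcut line [145, 145, 144, 146, 148, 148, 149, 177, 183, 185, 186, 183, 186, 178, 132, 148, 146, 147, 145, 146]
640 ((230.22682189941406, 155.51031494140625), (38.887760162353516, 16.651676177978516), 66.03751373291016)
b offcut line [157, 157, 159, 158, 158, 165, 198, 196, 197, 199, 199, 199, 178, 84, 84, 143, 161, 163, 159, 161]
797 ((89.1806869506836, 90.29853057861328), (50.13681411743164, 18.325712203979492), 58.81502914428711)
a [np.uint8(167), np.uint8(167), np.uint8(167), np.uint8(167), np.uint8(168), np.uint8(169), np.uint8(172), np.uint8(170), np.uint8(172), np.uint8(174), np.uint8(172), np.uint8(102), np.uint8(105), np.uint8(104), np.uint8(104), np.uint8(104)]
a across [36, 40, 39, 38, 40, 39, 38, 39, 39, 38, 168, 172, 174, 173, 172, 172, 171, 174, 173, 144, 37, 37, 39, 37, 38, 40, 41, 41, 39, 40]
b [np.uint8(156), np.uint8(157), np.uint8(159), np.uint8(158), np.uint8(159), np.uint8(159), np.uint8(161), np.uint8(163), np.uint8(163), np.uint8(162), np.uint8(162), np.uint8(94), np.uint8(93), np.uint8(95), np.uint8(94), np.uint8(92)]
b across [37, 35, 37, 34, 35, 35, 35, 63, 118, 160, 164, 163, 162, 162, 163, 163, 162, 153, 37, 33, 35, 36, 38, 34, 33, 36, 35, 36, 34, 36]
```

```bash
cat > m2.py <<'E'
from m import *
def G(k): f=L(k); return f,cv2.cvtColor(f["pixels"],cv2.COLOR_RGB2GRAY)
def poly(m,e=3):
    c=max(cv2.findContours(m,cv2.RETR_EXTERNAL,cv2.CHAIN_APPROX_NONE)[0],key=cv2.contourArea)
    return cv2.approxPolyDP(cv2.convexHull(c),e,True)[:,0]
fs={k:G(k) for k in "abc"}
ends={}
for nm,lo,hi,seeds in (("blade",135,200,{"a":(280,115),"b":(395,180)}),("handle",85,120,{"a":(266,175),"b":(383,215)})):
    for k,s in seeds.items():
        f,g=fs[k]; m=comp((g>lo)&(g<hi),s); r=rect(m); b=cv2.boxPoints(r)
        b=b[np.argsort(b[:,1])]; t,h=b[:2].mean(0),b[2:].mean(0); ends[nm,k]=(t,h)
        print(nm,k,m.sum(),np.round(r[1],1),np.round(t,1),np.round(h,1))
for nm in ("blade","handle"):
    for i,e in enumerate(("far","near")):
        x,er=tri([(fs[k][0],ends[nm,k][i]) for k in "ab"]); print(nm,e,x.round(4),np.round(er,2), [onz(fs[k][0],ends[nm,k][i],.012 if nm=="blade" else .022).round(4).tolist() for k in "ab"])
# offcut top
oc={}
for k,s in (("c",(230,155)),("b",(89,90))):
    f,g=fs[k]; m=comp(g>g[s[1],s[0]]-12,s); r=rect(m); oc[k]=r[0]; b=cv2.boxPoints(r)
    print("off",k,[onz(f,p,.057).round(4)[:2].tolist() for p in b])
x,er=tri([(fs[k][0],oc[k]) for k in "bc"]); print("off",x.round(4),er,onz(fs["c"][0],oc["c"],.057).round(4))
for k,s,lo in (("c",(230,180),138),("b",(110,110),150)):
    f,g=fs[k];hsv=cv2.cvtColor(f["pixels"],cv2.COLOR_RGB2HSV)
    m=comp((hsv[...,1]<40)&(g>lo-8),s,3); print("bed",k,m.sum(),poly(m).tolist())
E
python3 m2.py
python3 - <<'E'
from m import *
f=L("c");g=f["pixels"][60:120,270:340];F=pickle.load(open("f0.pkl","rb"))
a=cv2.resize(f["pixels"][40:215,150:350],(457,400))
b=cv2.resize(F["side"]["pixels"][175:290,155:260],(343,376)); b=cv2.copyMakeBorder(b,0,24,0,0,0)
cv2.imwrite("pics/z2.png",np.hstack([a,b])[:,:,::-1])
E
```

```text
blade a 1195 [18.3 66.4] [290.3  88.1] [269.3 151.1]
blade b 987 [16.  62.8] [407.5 147.9] [381.  204.9]
handle a 512 [14.5 37.9] [269.7 151.9] [257.7 187.9]
handle b 403 [12.8 37. ] [384.2 205.2] [368.2 238.5]
blade far [ 0.6246 -0.2057  0.0115] [0.21 0.21] [[0.6244, -0.2057, 0.012], [0.6248, -0.2055, 0.012]]
blade near [ 0.5257 -0.2194  0.0129] [0.31 0.31] [[0.526, -0.2195, 0.012], [0.5253, -0.2199, 0.012]]
handle far [ 0.5272 -0.2195  0.0217] [1.02 1.02] [[0.5262, -0.2195, 0.022], [0.5283, -0.2192, 0.022]]
handle near [ 0.4653 -0.2281  0.0216] [0.03 0.03] [[0.4654, -0.2281, 0.022], [0.4654, -0.2279, 0.022]]
off c [[0.5093, 0.2815], [0.5273, 0.2659], [0.4906, 0.2241], [0.4717, 0.24]]
off b [[0.5067, 0.2822], [0.5271, 0.2666], [0.4896, 0.2195], [0.468, 0.2353]]
off [0.4985 0.2532 0.0533] [0.8950841279300382, 0.8950841279301093] [0.5001 0.2532 0.057 ]
bed c 7653 [[336, 96], [236, 202], [184, 158], [249, 80], [320, 80]]
bed b 9993 [[176, 0], [202, 26], [109, 145], [47, 94], [97, 21], [149, 0]]
```

View pics/z2.png

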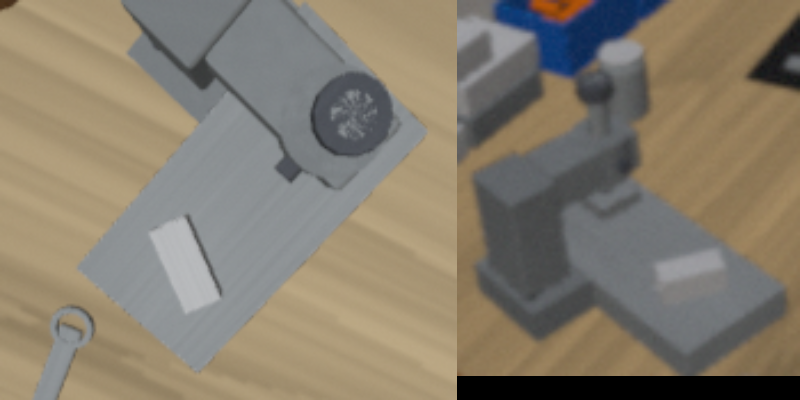

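The crop shows the offcut at crop (186,264) and the knob's top at (352,113), which is full px (304,89) in c. The foot stands well off the bed. Next I'll triangulate the bed corners and the knob.

```bash
python3 - <<'E'
from m import *
F=pickle.load(open("f0.pkl","rb")); c,b,t=L("c"),L("b"),F["top"]
P=[]
for nm,uc,ub in (("FR",(236,202.5),(109,145.5)),("FL",(184,158),(47,94)),("BR",(336.5,96),(203,26))):
    x,e=tri([(c,uc),(b,ub)]); q=onz(c,uc,.032); P.append(x); print(nm,x.round(4),np.round(e,2),q.round(4),onz(b,ub,.032).round(4))
Q=[onz(c,u,.032)[:2] for u in ((236,202.5),(184,158),(336.5,96))]
R=[onz(b,u,.032)[:2] for u in ((109,145.5),(47,94),(203,26))]
for Q in (Q,R):
    FR,FL,BR=Q; print("w",np.linalg.norm(FR-FL),"l",np.linalg.norm(BR-FR))
    ax=(BR-FR)/np.linalg.norm(BR-FR); ay=np.array([-ax[1],ax[0]])
    a2=(FL-FR);print("yaw",np.degrees(np.arctan2(ax[1],ax[0])),np.degrees(np.arctan2(-a2[0],a2[1])))
    o=(BR+FL)/2; print("origin",o,"anvil",o+.06*ax)
g=cv2.cvtColor(c["pixels"],cv2.COLOR_RGB2GRAY)
m=comp(g[60:120,270:340]<85,(34,45),8) if 0 else comp(g<88,(304,104),4)
if m is not None: print(m.sum(),cv2.minEnclosingCircle(cv2.findNonZero(m)))
x,e=tri([(c,(304,89.4)),(t,(195,168))]); print("knob",x.round(4),e,[onz(c,(304,89.4),z).round(4).tolist() for z in(.18,.19)])
E
```

```text
FR [0.4309 0.2142 0.0349] [0.22 0.22] [0.4301 0.214  0.032 ] [0.4296 0.2155 0.032 ]
FL [0.463  0.3151 0.0367] [0.52 0.52] [0.4612 0.3159 0.032 ] [0.4623 0.3181 0.032 ]
BR [0.6409 0.1499 0.0286] [0.28 0.28] [0.6406 0.1507 0.032 ] [0.6401 0.149  0.032 ]
w 0.10652973625297464 l 0.21982228056001699
yaw -16.7378502475846 -16.962941380735916
origin [0.55090833 0.23326728] anvil [0.60836628 0.21598769]
w 0.10770665474932396 l 0.2206666509148236
yaw -17.52923431049518 -17.640677980917985
origin [0.55117736 0.23354811] anvil [0.60839116 0.21547657]
701 ((303.06060791015625, 89.90908813476562), 18.492029190063477)
knob [0.6082 0.2157 0.1832] [0.7558692602741841, 0.7558692602742748] [[0.6094, 0.2152, 0.18], [0.6081, 0.2165, 0.19]]
```

Everything is consistent: the gauge is 161 mm long with tops at 12 and 22 mm, and the bed is 220 × 107 mm with its top at about 33 mm. The offcut is centred at (0.499,0.253) with yaw 49°. The anvil is at (0.6083,0.2158), with the press yaw at -17°. Now I'll pick the offcut.

```bash

python3 -m crank '{"travel":[[-0.2,0.7,-4.2],[-0.4,1.4,-8.4],[-0.7,2.1,-12.6],[-0.9,2.8,-16.8],[-1.1,3.5,-21]],"turn":[[0,0,4.7],[0,0,9.4],[0,0,14],[0,0,18.7],[0,0,23.3]],"gripper":[0.45,0.45,0.45,0.45,0.45]}' 40
python3 -m crank '{"travel":[[0,0,-1.5],[0,0,-3],[0,0,-4.5],[0,0,-5.5],[0,0,-6]],"turn":[[0,0,0],[0,0,0],[0,0,0],[0,0,0],[0,0,0]],"gripper":[0.45,0.45,0.45,0.45,0.45]}'
python3 g.py d wrist
```

```text
clock: 2.8
position: [0.4993, 0.2516, 0.0997]
tool_rot: [-3.141, -0.0, 0.858]
force: [1.1, -0.1, -0.7]
grip_width: 0.0468
finger_force: 0.0
clock: 3.3
position: [0.4999, 0.2515, 0.0411]
tool_rot: [3.141, -0.0, 0.853]
force: [-0.0, -0.6, 1.0]
grip_width: 0.0468
finger_force: 0.0
```

View pics/d_wrist.png

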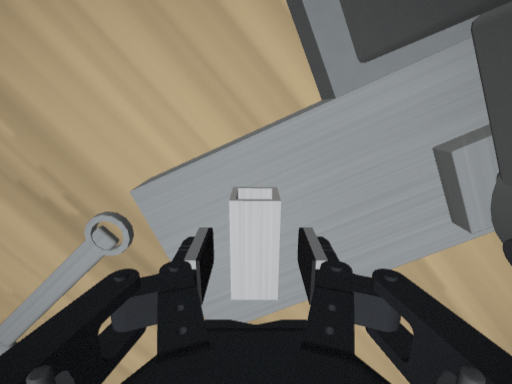

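The wrist view shows the fingers straddling the offcut at (255,245), aligned with it. Grip it, lift it and place it on the free bench.

```bash

python3 -m crank '{"travel":[[0,0,0],[0,0,0],[0,0,0],[0,0,0],[0,0,0]],"turn":[[0,0,0],[0,0,0],[0,0,0],[0,0,0],[0,0,0]],"gripper":[0.9,0.9,0.9,0.9,0.9]}' 30
python3 -m crank '{"travel":[[0,0,1.5],[0,0,4],[0,-1,7],[-0.5,-5,8],[-1,-9.5,8]],"turn":[[0,0,0],[0,0,0],[0,0,0],[0,0,0],[0,0,0]],"gripper":[0.9,0.9,0.9,0.9,0.9]}'
python3 -m crank '{"travel":[[-0.5,-4,0],[-1,-7,-2],[-1.5,-9,-5],[-2,-9.5,-8.5],[-2,-9.5,-10.5]],"turn":[[0,0,0],[0,0,0],[0,0,0],[0,0,0],[0,0,0]],"gripper":[0.9,0.9,0.9,0.9,0.9]}'
python3 -m crank '{"travel":[[0,0,-0.4],[0,0,-0.6],[0,0,-0.6],[0,0,-0.6],[0,0,-0.6]],"turn":[[0,0,0],[0,0,0],[0,0,0],[0,0,0],[0,0,0]],"gripper":[0.9,0.9,0.9,0.9,0.9]}'
```

```text
clock: 3.85
position: [0.5001, 0.2518, 0.0421]
tool_rot: [3.141, -0.001, 0.854]
force: [-1.0, -1.0, 7.3]
grip_width: 0.0238
finger_force: 30.5
clock: 4.35
position: [0.4901, 0.1569, 0.1239]
tool_rot: [3.14, -0.003, 0.857]
force: [1.8, -1.1, -1.8]
grip_width: 0.0241
finger_force: 29.7
clock: 4.85
position: [0.4687, 0.0601, 0.0155]
tool_rot: [-3.141, 0.001, 0.853]
force: [0.9, 0.6, 0.2]
grip_width: 0.0238
finger_force: 29.6
clock: 5.35
position: [0.4701, 0.0617, 0.0111]
tool_rot: [3.141, -0.001, 0.854]
force: [-0.8, -0.2, -0.7]
grip_width: 0.0245
finger_force: 29.6
```

The offcut is down on the bench at (0.47,0.06). Release it, then turn by about 139° toward the mat so that the camera ends on the robot's side.

```bash

python3 -m crank '{"travel":[[0,0,0],[0,0,0],[0,0,0],[0,0,3],[0,0,7]],"turn":[[0,0,0],[0,0,0],[0,0,0],[0,0,0],[0,0,0]],"gripper":[0.45,0.45,0.45,0.45,0.45]}'
python3 -m crank '{"travel":[[0,0,4],[0,0,8],[0,0,12],[0.5,-4,14],[1,-8,14]],"turn":[[0,0,8.5],[0,0,17],[0,0,25.5],[0,0,34],[0,0,42.5]],"gripper":[0.45,0.45,0.45,0.45,0.45]}'
python3 g.py e wrist top
python3 -m crank '{"travel":[[0,-3,0],[0,-6,0],[0,-8,0],[0,-9,0],[0,-10,0]],"turn":[[0,0,8.5],[0,0,17],[0,0,25.5],[0,0,34],[0,0,42.5]],"gripper":[0.45,0.45,0.45,0.45,0.45]}'
python3 -m crank '{"travel":[[0,-3,0],[0,-6,0],[0,-8,0],[0,-9,0],[0.5,-9,0]],"turn":[[0,0,8.5],[0,0,17],[0,0,25.5],[0,0,34],[0,0,42.5]],"gripper":[0.45,0.45,0.45,0.45,0.45]}'
python3 g.py f wrist
python3 -c "
from workcell import bot
o=bot.observe();print(o['position'],o['tool_rot'],o['qpos'].round(2))"
```

```text
clock: 5.85
position: [0.4684, 0.0617, 0.08]
tool_rot: [-3.139, 0.003, 0.855]
force: [-0.2, 0.0, 1.6]
grip_width: 0.0471
finger_force: 0.0
clock: 6.35
position: [0.4802, -0.0128, 0.2225]
tool_rot: [3.138, 0.0, 1.567]
force: [1.7, -0.1, -0.3]
grip_width: 0.0469
finger_force: 0.0
clock: 6.95
position: [0.4789, -0.1134, 0.2197]
tool_rot: [-3.141, -0.0, 2.305]
force: [0.0, -0.8, 0.3]
grip_width: 0.0467
finger_force: 0.0
clock: 7.45
position: [0.4835, -0.2044, 0.2195]
tool_rot: [-3.141, -0.001, 3.045]
force: [0.5, 0.7, -0.8]
grip_width: 0.0469
finger_force: 0.0
[ 0.48446614 -0.20351604  0.21951369] [ 3.14114734e+00 -3.87586471e-04  3.05552129e+00] [ 0.98  0.53 -0.97  1.84  0.51  1.04  1.3 ]
```

```bash
python3 -c "
import cv2,numpy as np
i=[cv2.imread(f'pics/{k}.png') for k in ('e_wrist','e_top','f_wrist')]
cv2.imwrite('pics/ef.png',cv2.resize(np.vstack([np.hstack(i[:2]),np.hstack([i[2],i[2]*0])]),(800,600)))"
```

```text
(no output)
```

View pics/ef.png

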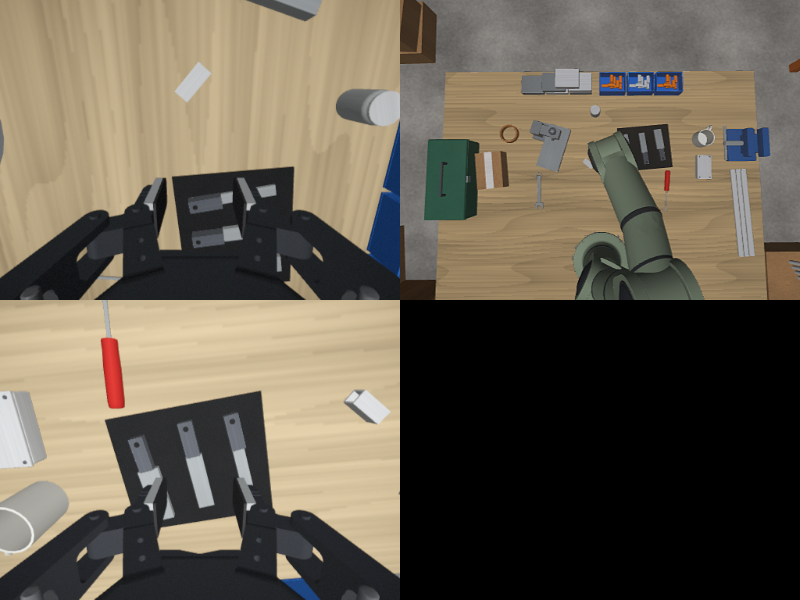

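Frame f shows the gauges from the robot's side. The mid handle is at view (188,440), which is full px (241,179), and the offcut lies on the bench at (367,405). Now align and go down to 6 cm.

```bash

python3 -m crank '{"travel":[[0.5,-0.6,-4],[1,-1.2,-8],[1.3,-1.7,-12],[1.5,-2,-15],[1.5,-2,-16]],"turn":[[0,0,4],[0,0,8],[0,0,12.3],[0,0,12.3],[0,0,12.3]],"gripper":[0.45,0.45,0.45,0.45,0.45]}'
python3 g.py g1 wrist
cat > m3.py <<'E'
from m import *
import sys
f=L(sys.argv[1]);g=cv2.cvtColor(f["pixels"],cv2.COLOR_RGB2GRAY);o=f["obs"];zt=float(sys.argv[2])
print(o["position"].round(4),np.degrees(o["tool_rot"]).round(2),o["qpos"].round(2))
s=proj(f,[o["position"][0],o["position"][1],zt]).round().astype(int);print("seed",s,g[s[1]-15:s[1]+16:5,s[0]-40:s[0]+41:8].tolist())
m=comp((g>80)&(g<125),(int(s[0]),int(s[1])-10),10)
r=rect(m);b=cv2.boxPoints(r);print(m.sum(),np.round(r[1],1))
P=np.array([onz(f,p,zt)[:2] for p in b]);P=P[np.argsort(P[:,0])];n,fa=P[:2].mean(0),P[2:].mean(0)
c=P.mean(0);print("near",n.round(4),"far",fa.round(4),"yaw",np.degrees(np.arctan2(*(fa-n)[::-1])).round(2),"len",np.linalg.norm(fa-n).round(4),"c",c.round(4))
E
python3 m3.py g1 0.022
```

```text
clock: 8.0
position: [0.4979, -0.2222, 0.0572]
tool_rot: [3.139, -0.003, -3.029]
force: [-0.3, 0.0, 0.8]
grip_width: 0.0472
finger_force: 0.0
[ 0.4981 -0.222   0.0575] [ 1.7988e+02 -1.7000e-01 -1.7353e+02] [ 0.88  0.79 -0.82  1.9   0.79  0.82  1.31]
seed [256 218] [[49, 47, 47, 122, 125, 120, 120, 50, 50, 48, 50], [48, 47, 50, 122, 123, 120, 121, 48, 47, 47, 51], [47, 47, 48, 125, 123, 121, 119, 49, 47, 49, 49], [49, 48, 47, 125, 122, 120, 121, 49, 52, 50, 48], [49, 49, 47, 124, 124, 119, 120, 52, 48, 49, 50], [49, 52, 49, 125, 121, 123, 121, 49, 48, 47, 50], [51, 50, 48, 124, 122, 120, 119, 49, 51, 48, 49]]
2270 [81.2 37.1]
near [ 0.4657 -0.2274] far [ 0.5246 -0.2199] yaw 7.29 len 0.0594 c [ 0.4952 -0.2237]
```

```bash

python3 -m crank '{"travel":[[0.1,-0.1,-1.5],[0.1,-0.1,-3],[0.1,-0.1,-4.2],[0.1,-0.1,-4.8],[0.1,-0.1,-4.9]],"turn":[[0,0,1.2],[0,0,1.2],[0,0,1.2],[0,0,1.2],[0,0,1.2]],"gripper":[0.45,0.45,0.45,0.45,0.45]}'
python3 -m crank '{"travel":[[0,0,0],[0,0,0],[0,0,0],[0,0,0],[0,0,0]],"turn":[[0,0,0],[0,0,0],[0,0,0],[0,0,0],[0,0,0]],"gripper":[0.9,0.9,0.9,0.9,0.9]}' 60
python3 g.py h wrist; python3 m3.py h 0.022
```

```text
clock: 8.55
position: [0.5, -0.2237, 0.0104]
tool_rot: [3.141, -0.001, -3.005]
force: [-0.2, 0.5, -0.5]
grip_width: 0.0468
finger_force: 0.0
clock: 9.05
position: [0.5005, -0.224, 0.0116]
tool_rot: [-3.141, 0.001, -3.005]
force: [-2.0, 0.4, 6.2]
grip_width: 0.0224
finger_force: 59.8
[ 0.5005 -0.224   0.0117] [-1.7997e+02  5.0000e-02 -1.7220e+02] [ 0.85  0.86 -0.77  1.91  0.88  0.75  1.27]
seed [256 249] [[45, 136, 38, 122, 121, 125, 126, 123, 49, 135, 44], [44, 134, 35, 122, 124, 125, 126, 122, 38, 135, 42], [62, 136, 35, 122, 122, 126, 127, 123, 35, 135, 59], [110, 134, 38, 123, 123, 125, 127, 122, 30, 133, 42], [135, 135, 39, 122, 123, 126, 126, 124, 30, 133, 116], [40, 229, 38, 123, 124, 125, 126, 123, 26, 230, 40], [43, 230, 41, 122, 123, 125, 126, 123, 31, 148, 42]]
3074 [102.  56.]
near [ 0.4668 -0.2316] far [ 0.5254 -0.2239] yaw 7.5 len 0.0591 c [ 0.4961 -0.2277]
```

The gauge is gripped: 22.4 mm opening, 60 N, with the TCP 4.5 mm ahead of its origin. Carry it around to the press front.

```bash

python3 -m crank '{"travel":[[0,0,1],[0,0,3],[-1,2,6],[-2,5,9],[-3,9,9]],"turn":[[0,0,0],[0,0,0],[0,0,-8],[0,0,-16],[0,0,-24]],"gripper":[0.9,0.9,0.9,0.9,0.9]}'
python3 -m crank '{"travel":[[-1,4.5,0],[-2,9,0],[-3,13.5,0],[-4,18,0],[-5,22.5,0]],"turn":[[0,0,-0.8],[0,0,-0.8],[0,0,-0.8],[0,0,-0.8],[0,0,-0.8]],"gripper":[0.9,0.9,0.9,0.9,0.9]}'
python3 -m crank '{"travel":[[0,4.5,0],[0.8,8.5,0],[1.8,12.5,-1],[3,16,-3],[3,17.3,-3.5]],"turn":[[0,0,0],[0,0,0],[0,0,0],[0,0,0],[0,0,0]],"gripper":[0.9,0.9,0.9,0.9,0.9]}'
python3 g.py i wrist side; python3 m3.py i 0.068
python3 - <<'E'
import pickle,cv2,numpy as np
w=pickle.load(open("i_wrist.pkl","rb"))["pixels"];s=pickle.load(open("i_side.pkl","rb"))["pixels"]
a=cv2.resize(s[170:290,150:290],(448,384),interpolation=cv2.INTER_CUBIC)
cv2.imwrite("pics/i2.png",np.hstack([w,a])[:,:,::-1][:, :][:384]); im=cv2.imread("pics/i2.png");cv2.imwrite("pics/i2.png",cv2.resize(im,(800,320)))
E
```

```text
clock: 9.6
position: [0.4712, -0.1343, 0.1043]
tool_rot: [-3.141, 0.005, 2.85]
force: [1.3, 2.4, -3.7]
grip_width: 0.0224
finger_force: 59.3
clock: 10.1
position: [0.4196, 0.0926, 0.1017]
tool_rot: [-3.142, 0.001, 2.845]
force: [1.8, 0.4, -3.2]
grip_width: 0.0224
finger_force: 59.3
clock: 10.6
position: [0.4503, 0.2676, 0.0653]
tool_rot: [3.14, -0.001, 2.847]
force: [-0.0, 0.1, -2.1]
grip_width: 0.0223
finger_force: 59.5
[0.4493 0.2681 0.0653] [ 1.7991e+02 -9.0000e-02  1.6319e+02] [-0.11  0.72 -0.75  1.96  0.72  0.75 -0.02]
seed [257 241] [[158, 108, 83, 89, 90, 89, 89, 89, 109, 157, 158], [159, 112, 32, 89, 92, 89, 92, 90, 112, 117, 158], [32, 111, 30, 90, 91, 89, 91, 90, 70, 112, 30], [36, 111, 25, 88, 92, 90, 91, 89, 35, 111, 32], [88, 111, 22, 89, 91, 91, 91, 88, 23, 110, 35], [111, 111, 21, 89, 91, 90, 91, 90, 24, 111, 33], [109, 104, 23, 88, 90, 89, 92, 89, 22, 111, 61]]
6303 [129.  123.7]
near [0.4058 0.2598] far [0.4757 0.2849] yaw 19.73 len 0.0742 c [0.4407 0.2723]
```

View pics/i2.png

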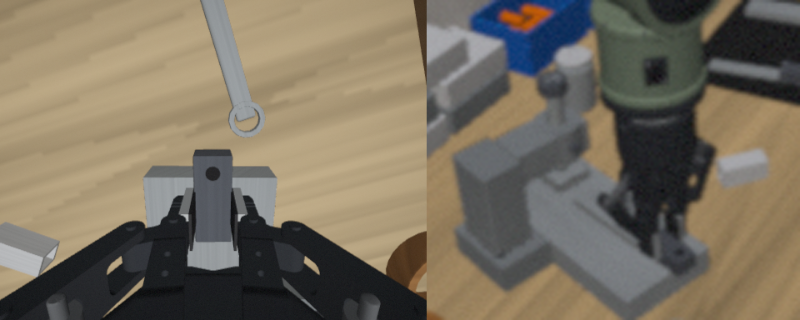

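The wrist view shows the handle at about (213,175), centred between the bed edges at 144 and 277. The side view shows the blade level over the bed. Lower it to just above the bed and check the force.

```bash

python3 -m crank '{"travel":[[-0.1,-0.25,-0.8],[-0.1,-0.25,-1.6],[-0.1,-0.25,-2.2],[-0.1,-0.25,-2.4],[-0.1,-0.25,-2.4]],"turn":[[0,0,-0.2],[0,0,-0.2],[0,0,-0.2],[0,0,-0.2],[0,0,-0.2]],"gripper":[0.9,0.9,0.9,0.9,0.9]}'
python3 -m crank '{"travel":[[0,0,-0.1],[0,0,-0.1],[0,0,-0.1],[0,0,-0.1],[0,0,-0.1]],"turn":[[0,0,0],[0,0,0],[0,0,0],[0,0,0],[0,0,0]],"gripper":[0.9,0.9,0.9,0.9,0.9]}'
python3 -c "
from workcell import bot
o=bot.observe();print(o['position'],o['tool_rot'],o['force'],o['moment'])"
```

```text
clock: 11.2
position: [0.4491, 0.2612, 0.0417]
tool_rot: [-3.141, -0.0, 2.841]
force: [-0.2, 0.1, -2.4]
grip_width: 0.0222
finger_force: 59.5
clock: 11.7
position: [0.4492, 0.2616, 0.041]
tool_rot: [3.142, 0.0, 2.841]
force: [0.5, -0.6, -3.3]
grip_width: 0.0223
finger_force: 59.5
[0.44919557 0.26160746 0.04101446] [3.14150840e+00 6.15773417e-05 2.84145829e+00] [ 0.49745675 -0.63267919 -3.34002924] [ 0.01470436  0.01872378 -0.04089596]
```

```bash

python3 -m crank '{"travel":[[0,0.15,-0.05],[0,0.15,-0.1],[0,0.15,-0.1],[0,0.15,-0.1],[0,0.15,-0.1]],"turn":[[0,0,0],[0,0,0],[0,0,0],[0,0,0],[0,0,0]],"gripper":[0.9,0.9,0.9,0.9,0.9]}'
python3 -m crank '{"travel":[[0,0,-0.05],[0,0,-0.05],[0,0,-0.05],[0,0,-0.05],[0,0,-0.05]],"turn":[[0,0,0],[0,0,0],[0,0,0],[0,0,0],[0,0,0]],"gripper":[0.9,0.9,0.9,0.9,0.9]}'
python3 -c "
from workcell import bot
o=bot.observe();print(o['position'],o['tool_rot'],o['force'],o['moment'])"
```

```text
clock: 12.2
position: [0.4492, 0.2631, 0.0399]
tool_rot: [-3.142, -0.0, 2.841]
force: [0.1, 0.4, -2.7]
grip_width: 0.0218
finger_force: 59.5
clock: 12.7
position: [0.4492, 0.2631, 0.0396]
tool_rot: [-3.142, 0.0, 2.841]
force: [-2.0, -1.4, 6.3]
grip_width: 0.0222
finger_force: 60.4
[0.44922291 0.26306223 0.03963367] [-3.14155850e+00  2.41511956e-04  2.84141079e+00] [-1.9943414  -1.4034396   6.34372116] [-0.330464    0.40850749 -0.01611451]
```

The underside meets the bed at TCP z of about 0.0397. Back off 0.4 mm and slide in 75 mm.

```bash

python3 -m crank '{"travel":[[0.72,-0.22,0.04],[1.43,-0.44,0.04],[2.15,-0.66,0.04],[2.87,-0.88,0.04],[3.6,-1.1,0.04]],"turn":[[0,0,0],[0,0,0],[0,0,0],[0,0,0],[0,0,0]],"gripper":[0.9,0.9,0.9,0.9,0.9]}'
python3 -m crank '{"travel":[[0.72,-0.22,0],[1.43,-0.44,0],[2.15,-0.66,0],[2.87,-0.88,0],[3.6,-1.1,0]],"turn":[[0,0,0],[0,0,0],[0,0,0],[0,0,0],[0,0,0]],"gripper":[0.9,0.9,0.9,0.9,0.9]}'
python3 g.py j wrist top side
python3 - <<'E'
import pickle,cv2,numpy as np
from h import *
w,s,t=[pickle.load(open(f"j_{k}.pkl","rb")) for k in ("wrist","side","top")]
print(w["obs"]["position"],w["obs"]["force"])
for f in (s,t): print([proj(f,p).round(1).tolist() for p in ([.6083,.2158,.032],[.639,.2066,.04])])
r=lambda f,y,x:cv2.resize(f["pixels"][y:y+75,x:x+100],(400,300),interpolation=cv2.INTER_CUBIC)
cv2.imwrite("pics/j2.png",np.vstack([np.hstack([r(s,175,160),r(t,140,150)]),np.hstack([cv2.resize(w["pixels"],(400,300))]*2)])[:,:,::-1])
E
```

```text
clock: 13.2
position: [0.4859, 0.2517, 0.0397]
tool_rot: [-3.142, -0.0, 2.841]
force: [0.5, 0.5, -1.9]
grip_width: 0.022
finger_force: 59.5
clock: 13.7
position: [0.5217, 0.2408, 0.0398]
tool_rot: [-3.141, -0.0, 2.841]
force: [-0.8, -0.3, -2.5]
grip_width: 0.0222
finger_force: 59.5
[0.52293185 0.24029297 0.03980307] [ 1.31178271 -1.71760178 -2.10958469]
[[201.5, 243.2], [194.6, 236.3]]
[[201.1, 173.8], [203.3, 165.6]]
```

View pics/j2.png

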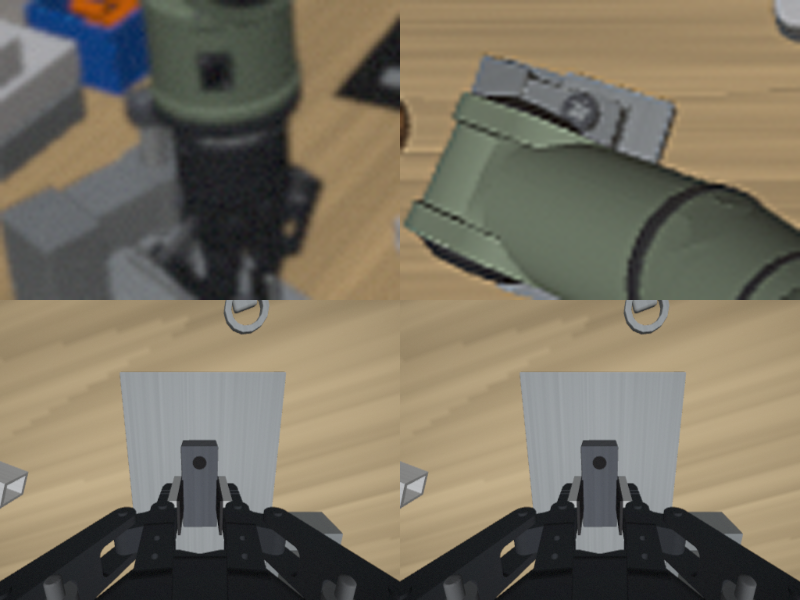

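The wrist view shows the handle centred on the bed. My estimate puts the tip about 16 mm past the foot. Release it, rise, shut the fingers and look.

```bash

python3 -m crank '{"travel":[[0,0,-0.03],[0,0,-0.03],[0,0,-0.03],[0,0,-0.03],[0,0,-0.03]],"turn":[[0,0,0],[0,0,0],[0,0,0],[0,0,0],[0,0,0]],"gripper":[0.9,0.45,0.45,0.45,0.45]}'
python3 -m crank '{"travel":[[0,0,2],[0,0,6],[0,0,10.5],[0,0,15],[0,0,19]],"turn":[[0,0,0],[0,0,0],[0,0,0],[0,0,0],[0,0,0]],"gripper":[0.45,0.45,1,1,1]}'
python3 -m crank '{"travel":[[1,-0.3,0],[2,-0.6,0],[3,-0.9,0],[3,-0.9,0],[3,-0.9,0]],"turn":[[0,0,0],[0,0,0],[0,0,0],[0,0,0],[0,0,0]],"gripper":[1,1,1,1,1]}'
python3 g.py k wrist top side
```

```text
clock: 14.35
position: [0.5211, 0.2412, 0.0396]
tool_rot: [3.142, 0.0, 2.842]
force: [0.3, 1.0, -0.3]
grip_width: 0.0471
finger_force: 0.0
clock: 14.85
position: [0.5209, 0.2412, 0.2318]
tool_rot: [3.141, 0.0, 2.842]
force: [0.6, -0.2, -0.4]
grip_width: 0.0032
finger_force: 0.0
clock: 15.35
position: [0.5508, 0.2321, 0.2285]
tool_rot: [-3.141, -0.002, 2.842]
force: [-1.0, 0.7, -0.7]
grip_width: -0.0002
finger_force: 0.0
```

View pics/k_wrist.png

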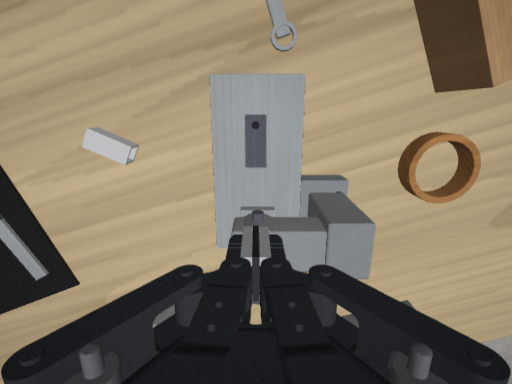

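Frame k shows the gauge lying straight on the bed, with its handle at px (256,141) and the blade running under the foot at (257,210). Next I'll measure it, and pinpoint the tip and knob.

```bash
cat > m4.py <<'E'
from m import *
import sys
O=np.array([.551,.2334]);a=np.radians(-17);ax=np.array([np.cos(a),np.sin(a)]);ay=np.array([-ax[1],ax[0]])
def hand(k,s,zt=.05):
    f=L(k);g=cv2.cvtColor(f["pixels"],cv2.COLOR_RGB2GRAY);v=int(g[s[1],s[0]])
    m=comp((g>v-18)&(g<v+18),s);r=rect(m);b=cv2.boxPoints(r);P=np.array([onz(f,p,zt)[:2] for p in b])
    c=P.mean(0);e=sorted([(P[i]+P[(i+1)%4])/2 for i in range(4)],key=lambda q:(q-c)@ax)
    d=e[3]-e[0];print("grey",v,"px",m.sum(),np.round(r[0],1),np.round(r[1],1));print("handle c",c.round(4),"len",np.linalg.norm(d).round(4),"yaw",np.degrees(np.arctan2(d[1],d[0])).round(2),"press",((c-O)@ax).round(4),((c-O)@ay).round(4),"tip",((c+.13*d/np.linalg.norm(d)-O)@ax).round(4)); return f,g
if __name__=="__main__": hand(sys.argv[1],(int(sys.argv[2]),int(sys.argv[3])))
E
python3 m4.py k 256 150
python3 - <<'E'
from m4 import *
f=L("k")
# bed front corners in same view -> press frame check
for u in ((210.5,75),(304.5,75)): 
    p=onz(f,u,.032)[:2]; print("front",p.round(4),((p-O)@ax).round(4),((p-O)@ay).round(4))
t=pickle.load(open("k_top.pkl","rb"));g=cv2.cvtColor(t["pixels"],cv2.COLOR_RGB2GRAY)
u=proj(t,[.6083,.2158,.183]).astype(int);print(u);print(g[u[1]-6:u[1]+7,u[0]-8:u[0]+9])
E
```

```text
grey 90 px 1017 [255.2 140.5] [51.4 20.7]
handle c [0.5161 0.2421] len 0.0585 yaw -16.03 press -0.0359 -0.0019 tip 0.0941
front [0.4317 0.2149] -0.1087 -0.0525
front [0.4633 0.3172] -0.1083 0.0545
[195 167]
[[126 126 124 123 123 126 119 102 130 128 126 125 121 125 130 140 136]
 [126 124 124 122 122 120 121 117  92 101 128 126 125 128 127 125 125]
 [125 123 122 122 120 120 118 119 116 101  94 117 120 123 129 127 127]
 [124 124 124 121 120 119 119 118 117 115 104  87 117 116 120 126 131]
 [130 128 128 125 125 123 121 119 119 115 114 105  88 121 116 114 109]
 [ 75  76  84  82  79  80  96 106 108 120 117 113 109  96 101 124 121]
 [ 85  82  80  75  73  70  66  60  57  58  65  71  92  91  89  89 128]
 [ 87  85  84  82  79  76  75  72  67  63  61  54  50  49  66  84  99]
 [ 91  89  87  85  85  81  77  77  74  71  66  64  60  54  51  49  60]
 [ 93  92  89  88  86  85  82  80  77  75  72  70  67  63  59  54  48]
 [ 96  95  93  91  89  87  85  83  81  78  77  74  71  68  63  59  56]
 [ 98  96  96  94  91  90  88  86  84  81  77  77  76  71  68  68  63]
 [101  99  96  97  93  92  90  88  86  85  81  79  77  77  74  69  67]]
```

The tip sits at x = 94 mm, 14 mm beyond the foot. Now move over the knob and push down gently.

```bash

python3 -m crank '{"travel":[[2,-0.5,0],[4,-1,0],[5.75,-1.63,0],[5.75,-1.63,-1.5],[5.75,-1.63,-3]],"turn":[[0,0,0],[0,0,0],[0,0,0],[0,0,0],[0,0,0]],"gripper":[1,1,1,1,1]}'
python3 -m crank '{"travel":[[0,0,-0.4],[0,0,-0.8],[0,0,-1.2],[0,0,-1.5],[0,0,-1.8]],"turn":[[0,0,0],[0,0,0],[0,0,0],[0,0,0],[0,0,0]],"gripper":[1,1,1,1,1]}'
python3 -c "
from workcell import bot
o=bot.observe();print(o['position'],o['force'],o['moment'])"
```

```text
clock: 16.0
position: [0.6082, 0.216, 0.1985]
tool_rot: [3.142, -0.0, 2.842]
force: [-0.1, 0.3, -0.0]
grip_width: 0.0003
finger_force: 0.0
clock: 16.5
position: [0.6085, 0.2161, 0.1818]
tool_rot: [3.141, 0.0, 2.842]
force: [-3.0, 0.6, 3.9]
grip_width: -0.0
finger_force: 1.8
[0.6085163  0.21613697 0.18175895] [-2.97755828  0.62473693  3.91814316] [0.20507009 0.59833584 0.02034714]
```

```bash

python3 -m crank '{"travel":[[0,0,-0.15],[0,0,-0.3],[0,0,-0.45],[0,0,-0.6],[0,0,-0.75]],"turn":[[0,0,0],[0,0,0],[0,0,0],[0,0,0],[0,0,0]],"gripper":[1,1,1,1,1]}'
python3 -m crank '{"travel":[[0,0,-0.03],[0,0,-0.06],[0,0,-0.09],[0,0,-0.12],[0,0,-0.15]],"turn":[[0,0,0],[0,0,0],[0,0,0],[0,0,0],[0,0,0]],"gripper":[1,1,1,1,1]}'
python3 -m crank '{"travel":[[0,0,-0.03],[0,0,-0.06],[0,0,-0.09],[0,0,-0.1],[0,0,-0.1]],"turn":[[0,0,0],[0,0,0],[0,0,0],[0,0,0],[0,0,0]],"gripper":[1,1,1,1,1]}'
```

```text
clock: 17.0
position: [0.6088, 0.2159, 0.1741]
tool_rot: [3.141, 0.0, 2.841]
force: [-2.1, 2.4, 2.9]
grip_width: -0.0
finger_force: 1.8
clock: 17.5
position: [0.6088, 0.2158, 0.1726]
tool_rot: [3.141, 0.0, 2.841]
force: [-0.6, 2.9, 3.0]
grip_width: -0.0001
finger_force: 1.7
clock: 18.0
position: [0.6087, 0.2157, 0.1715]
tool_rot: [-3.142, 0.0, 2.841]
force: [0.1, 2.5, 3.1]
grip_width: 0.0001
finger_force: 1.6
```

```bash

python3 -m crank '{"travel":[[0,0,-0.03],[0,0,-0.06],[0,0,-0.09],[0,0,-0.1],[0,0,-0.1]],"turn":[[0,0,0],[0,0,0],[0,0,0],[0,0,0],[0,0,0]],"gripper":[1,1,1,1,1]}'
python3 -m crank '{"travel":[[0,0,-0.02],[0,0,-0.04],[0,0,-0.05],[0,0,-0.05],[0,0,-0.05]],"turn":[[0,0,0],[0,0,0],[0,0,0],[0,0,0],[0,0,0]],"gripper":[1,1,1,1,1]}'
```

```text
clock: 18.5
position: [0.6087, 0.2157, 0.1705]
tool_rot: [-3.142, 0.0, 2.841]
force: [1.3, 1.6, 2.9]
grip_width: 0.0
finger_force: 1.4
clock: 19.0
position: [0.6087, 0.2157, 0.1701]
tool_rot: [-3.142, 0.0, 2.841]
force: [0.7, 0.7, 5.7]
grip_width: 0.0001
finger_force: 2.5
```

The pinch begins at z = 0.170, exactly where it is expected. I'll push about 0.5 mm more.

```bash

python3 -m crank '{"travel":[[0,0,-0.02],[0,0,-0.04],[0,0,-0.05],[0,0,-0.05],[0,0,-0.05]],"turn":[[0,0,0],[0,0,0],[0,0,0],[0,0,0],[0,0,0]],"gripper":[1,1,1,1,1]}'
```

```text
clock: 19.5
position: [0.6087, 0.2157, 0.1697]
tool_rot: [-3.142, 0.0, 2.841]
force: [-0.7, 0.9, 7.9]
grip_width: 0.0001
finger_force: 3.6
```

```bash

python3 -m crank '{"travel":[[0,0,2.5],[0,0,6],[-3,0.9,6],[-6,1.7,6],[-8.75,2.5,6]],"turn":[[0,0,0],[0,0,0],[0,0,0],[0,0,0],[0,0,0]],"gripper":[1,1,0.45,0.45,0.45]}'
python3 -m crank '{"travel":[[0,0,-3],[0,0,-6],[0,0,-9],[0,0,-11],[0,0,-12.5]],"turn":[[0,0,0.4],[0,0,0.4],[0,0,0.4],[0,0,0.4],[0,0,0.4]],"gripper":[0.45,0.45,0.45,0.45,0.45]}'
python3 g.py l wrist
python3 - <<'E'
from m4 import *
f=L("l");o=f["obs"];p=o["position"];print(p.round(4),np.degrees(o["tool_rot"][2]),o["force"].round(1),"press",((p[:2]-O)@ax).round(4),((p[:2]-O)@ay).round(4))
s=proj(f,[p[0],p[1],.05]).round().astype(int);print(s);hand("l",(int(s[0]),int(s[1])-15))
E
```

```text
clock: 20.0
position: [0.5196, 0.2405, 0.2292]
tool_rot: [-3.141, -0.0, 2.841]
force: [0.5, 0.1, 0.3]
grip_width: 0.0433
finger_force: 0.0
clock: 20.5
position: [0.5205, 0.2401, 0.1028]
tool_rot: [-3.14, -0.001, 2.848]
force: [0.5, 0.3, 0.5]
grip_width: 0.047
finger_force: 0.0
[0.5201 0.2398 0.1013] 163.20530778087246 [-1.3  0.  -4. ] press -0.0315 -0.0029
[255 208]
grey 88 px 2264 [257. 200.] [76. 32.]
handle c [0.5157 0.2424] len 0.0596 yaw -16.69 press -0.0364 -0.0017 tip 0.0936
```

The gauge hasn't moved. Descend, grip it, and draw it straight out.

```bash

python3 -m crank '{"travel":[[0,0.1,-1.5],[0,0.1,-3],[0,0.1,-4.5],[0,0.1,-5.6],[0,0.1,-6.1]],"turn":[[0,0,0],[0,0,0],[0,0,0],[0,0,0],[0,0,0]],"gripper":[0.45,0.45,0.45,0.45,0.45]}'
python3 -m crank '{"travel":[[0,0,0],[0,0,0],[0,0,0],[0,0,0],[0,0,0]],"turn":[[0,0,0],[0,0,0],[0,0,0],[0,0,0],[0,0,0]],"gripper":[0.9,0.9,0.9,0.9,0.9]}' 60
python3 -c "
from workcell import bot
o=bot.observe();print(o['position'],o['force'],o['moment'])"
```

```text
clock: 21.05
position: [0.5208, 0.2416, 0.0423]
tool_rot: [-3.141, -0.001, 2.849]
force: [-0.3, 0.7, -0.1]
grip_width: 0.0469
finger_force: 0.0
clock: 21.55
position: [0.5212, 0.2419, 0.0439]
tool_rot: [3.141, 0.0, 2.848]
force: [-3.0, 0.0, 4.9]
grip_width: 0.0221
finger_force: 59.9
[0.52120836 0.24185502 0.0439364 ] [-2.98466060e+00  4.56705565e-03  4.85735797e+00] [-0.09764318  0.73142699 -0.09877924]
```

```bash

python3 -m crank '{"travel":[[0,0,0.02],[0,0,0.03],[-0.57,0.18,0.03],[-1.15,0.35,0.03],[-1.72,0.53,0.03]],"turn":[[0,0,0],[0,0,0],[0,0,0],[0,0,0],[0,0,0]],"gripper":[0.9,0.9,0.9,0.9,0.9]}'
python3 -c "
from workcell import bot
o=bot.observe();print(o['position'],o['tool_rot'],o['force'],o['moment'])"
```

```text
clock: 22.05
position: [0.5047, 0.2468, 0.044]
tool_rot: [3.141, 0.002, 2.848]
force: [4.8, -1.8, -0.2]
grip_width: 0.0216
finger_force: 59.2
[0.50468298 0.24681627 0.04397398] [3.14118548e+00 1.60275027e-03 2.84783269e+00] [ 4.80401731 -1.81188913 -0.15059675] [-0.33014365 -1.10383883 -0.03176479]
```

The foot drags on the blade with about 5 N, as it should. Continue straight out.

```bash

python3 -m crank '{"travel":[[-0.77,0.23,0],[-1.53,0.47,0],[-2.3,0.7,0],[-3.06,0.94,0],[-3.83,1.17,0]],"turn":[[0,0,0],[0,0,0],[0,0,0],[0,0,0],[0,0,0]],"gripper":[0.9,0.9,0.9,0.9,0.9]}'
python3 -m crank '{"travel":[[-0.96,0.29,0.02],[-1.91,0.58,0.05],[-2.87,0.88,0.3],[-3.83,1.17,1],[-4.3,1.3,2]],"turn":[[0,0,0],[0,0,0],[0,0,0],[0,0,0],[0,0,0]],"gripper":[0.9,0.9,0.9,0.9,0.9]}'
python3 g.py n wrist side
python3 - <<'E'
from m4 import *
o=L("n")["obs"];p=o["position"];print(p.round(4),np.degrees(o["tool_rot"]),o["force"].round(1),"press",((p[:2]-O)@ax).round(4),((p[:2]-O)@ay).round(4))
E
```

```text
clock: 22.55
position: [0.4661, 0.2587, 0.044]
tool_rot: [3.141, 0.001, 2.848]
force: [2.3, -1.6, 1.1]
grip_width: 0.0218
finger_force: 59.3
clock: 23.05
position: [0.4213, 0.2722, 0.0644]
tool_rot: [-3.141, -0.001, 2.85]
force: [0.8, 1.2, -2.6]
grip_width: 0.0213
finger_force: 59.0
[0.4217 0.2728 0.066 ] [1.79944229e+02 3.60863036e-02 1.63294033e+02] [ 0.2  1.9 -0.3] press -0.1352 -0.0001
```

The blade is out. Carry it back to its old place over the mat.

```bash

python3 -m crank '{"travel":[[0,-2,2],[0,-5,4],[0,-9.5,5],[0,-14,5],[0,-18.5,5]],"turn":[[0,0,0],[0,0,0],[0,0,0],[0,0,0],[0,0,0]],"gripper":[0.9,0.9,0.9,0.9,0.9]}'
python3 -m crank '{"travel":[[0.8,-4.5,0],[1.6,-9,0],[2.4,-13.5,0],[3.2,-18,0],[4,-22.5,0]],"turn":[[0,0,0],[0,0,0],[0,0,0],[0,0,0],[0,0,0]],"gripper":[0.9,0.9,0.9,0.9,0.9]}'
python3 -m crank '{"travel":[[1,-3,0],[2.5,-6,0],[3.85,-8.6,-1],[3.85,-8.6,-3],[3.85,-8.6,-5]],"turn":[[0,0,8.2],[0,0,16.4],[0,0,24.6],[0,0,24.6],[0,0,24.6]],"gripper":[0.9,0.9,0.9,0.9,0.9]}'
python3 -m crank '{"travel":[[0,0,0],[0,0,-0.5],[0,0,-1],[0,0,-1],[0,0,-1]],"turn":[[0,0,0],[0,0,0],[0,0,0],[0,0,0],[0,0,0]],"gripper":[0.9,0.9,0.9,0.9,0.9]}'
python3 g.py q wrist
```

```text
clock: 23.65
position: [0.423, 0.0848, 0.1143]
tool_rot: [3.141, 0.001, 2.848]
force: [1.6, -0.3, -3.2]
grip_width: 0.0217
finger_force: 59.6
clock: 24.15
position: [0.4628, -0.1408, 0.1141]
tool_rot: [-3.141, 0.001, 2.848]
force: [1.4, 1.4, -2.7]
grip_width: 0.0217
finger_force: 59.5
clock: 24.65
position: [0.5012, -0.2258, 0.0631]
tool_rot: [-3.142, 0.001, -3.008]
force: [-0.2, 0.9, -2.7]
grip_width: 0.0219
finger_force: 59.6
clock: 25.15
position: [0.5014, -0.2243, 0.0543]
tool_rot: [-3.141, 0.0, -3.005]
force: [0.1, -0.5, -2.2]
grip_width: 0.0217
finger_force: 59.6
```

```bash
python3 - <<'E'
from m4 import *
f=L("q");o=f["obs"];p=o["position"];print(p.round(4),np.degrees(o["tool_rot"]),o["force"].round(1))
g=cv2.cvtColor(f["pixels"],cv2.COLOR_RGB2GRAY)
s=proj(f,[.4952,-.2237,.004]);print("seed",s)
# other handles: expected from views a: report components of handle grey on the mat
m=((g>80)&(g<150)).astype(np.uint8);n,l,st,c=cv2.connectedComponentsWithStats(m)
for i in range(1,n):
    if st[i,4]>400:
        r=rect((l==i).astype(np.uint8)); print(st[i].tolist(),np.round(r[0],0),np.round(r[1],0),onz(f,r[0],.022).round(4)[:2])
E
```

```text
[ 0.5014 -0.2243  0.0543] [-1.79972315e+02  2.66785493e-02 -1.72191625e+02] [-0.3  0.5 -2.8]
seed [257.64914147 201.72524314]
[76, 0, 48, 95, 3870] [99. 46.] [45. 95.] [ 0.4086 -0.3274]
[348, 174, 42, 85, 2762] [369. 215.] [36. 85.] [ 0.4886 -0.1488]
[110, 177, 67, 96, 3043] [143. 225.] [102.  54.] [ 0.5165 -0.3001]
[233, 185, 46, 102, 4087] [256. 236.] [101.  45.] [ 0.5138 -0.2227]
[56, 359, 26, 25, 494] [ 69. 372.] [25. 23.] [ 0.6559 -0.3573]
```

The neighbours stand 75 mm off on either side. Lower the gauge onto the mat.

```bash

python3 -m crank '{"travel":[[0,0,-1.2],[0,0,-2.4],[0,0,-3.3],[0,0,-3.6],[0,0,-3.7]],"turn":[[0,0,0],[0,0,0],[0,0,0],[0,0,0],[0,0,0]],"gripper":[0.9,0.9,0.9,0.9,0.9]}'
python3 -m crank '{"travel":[[0,0,-0.05],[0,0,-0.1],[0,0,-0.1],[0,0,-0.1],[0,0,-0.1]],"turn":[[0,0,0],[0,0,0],[0,0,0],[0,0,0],[0,0,0]],"gripper":[0.9,0.9,0.9,0.9,0.9]}'
```

```text
clock: 25.7
position: [0.501, -0.2239, 0.0162]
tool_rot: [3.141, -0.001, -3.005]
force: [-0.2, 0.4, -2.1]
grip_width: 0.0219
finger_force: 59.6
clock: 26.2
position: [0.5012, -0.2243, 0.016]
tool_rot: [-3.141, 0.0, -3.006]
force: [-0.5, -0.6, -1.8]
grip_width: 0.0214
finger_force: 59.6
```

```bash

python3 -m crank '{"travel":[[0,0,-0.03],[0,0,-0.06],[0,0,-0.06],[0,0,-0.06],[0,0,-0.06]],"turn":[[0,0,0],[0,0,0],[0,0,0],[0,0,0],[0,0,0]],"gripper":[0.9,0.9,0.9,0.9,0.9]}'
```

```text
clock: 26.7
position: [0.5013, -0.2243, 0.0159]
tool_rot: [-3.141, 0.0, -3.005]
force: [-4.2, 0.2, 13.0]
grip_width: 0.022
finger_force: 61.4
```

The gauge touches the mat. Release it, rise and check the scene.

```bash

python3 -m crank '{"travel":[[0,0,0.05],[0,0,0.05],[0,0,0.05],[0,0,0.05],[0,0,0.05]],"turn":[[0,0,0],[0,0,0],[0,0,0],[0,0,0],[0,0,0]],"gripper":[0.9,0.45,0.45,0.45,0.45]}'
python3 -m crank '{"travel":[[0,0,2],[0,0,6],[0,0,11],[0,0,16],[0,0,20]],"turn":[[0,0,0],[0,0,0],[0,0,0],[0,0,0],[0,0,0]],"gripper":[0.45,0.45,0.45,0.45,0.45]}'
python3 -m crank '{"travel":[[-2,-3,1],[-4,-6,2],[-5,-9,3],[-5,-12,3],[-5,-15,3]],"turn":[[0,0,0],[0,0,0],[0,0,0],[0,0,0],[0,0,0]],"gripper":[0.45,0.45,0.45,0.45,0.45]}'
python3 -m crank '{"travel":[[-2,-4,0],[-4,-8,0],[-6,-12,0],[-8,-16,0],[-8,-16,0]],"turn":[[0,0,0],[0,0,0],[0,0,0],[0,0,0],[0,0,0]],"gripper":[0.45,0.45,0.45,0.45,0.45]}'
python3 g.py z top side
python3 - <<'E'
import pickle,cv2,numpy as np
from h import *
F=pickle.load(open("f0.pkl","rb"))
for n in("top","side"):
    a=F[n]["pixels"].astype(int);b=pickle.load(open(f"z_{n}.pkl","rb"))["pixels"].astype(int)
    m=(np.abs(a-b).sum(2)>90).astype(np.uint8);N,l,st,c=cv2.connectedComponentsWithStats(m)
    print(n,[(st[i].tolist(),onz(F[n],c[i],.01).round(3)[:2].tolist()) for i in range(1,N) if st[i,4]>4])
E
```

```text
clock: 27.2
position: [0.5012, -0.2242, 0.0157]
tool_rot: [3.142, 0.0, -3.005]
force: [0.7, -0.6, -1.0]
grip_width: 0.0468
finger_force: 0.0
clock: 27.7
position: [0.5013, -0.2239, 0.2185]
tool_rot: [-3.141, 0.001, -3.005]
force: [0.6, 0.1, -0.3]
grip_width: 0.0467
finger_force: 0.0
clock: 28.2
position: [0.4506, -0.3758, 0.2462]
tool_rot: [-3.141, -0.0, -3.006]
force: [0.3, -0.7, -0.7]
grip_width: 0.0471
finger_force: 0.0
clock: 28.7
position: [0.3667, -0.5397, 0.2446]
tool_rot: [-3.141, -0.002, -3.013]
force: [-0.4, -0.2, 0.7]
grip_width: 0.047
finger_force: 0.0
top [([191, 164, 3, 3, 5], [0.647, 0.255]), ([313, 169, 2, 11, 11], [0.608, -0.223]), ([315, 181, 1, 5, 5], [0.573, -0.228]), ([183, 195, 15, 13, 91], [0.504, 0.261]), ([234, 203, 14, 13, 85], [0.472, 0.063]), ([416, 212, 96, 95, 4079], [0.293, -0.811]), ([284, 308, 172, 76, 4262], [-0.101, -0.503]), ([258, 330, 5, 1, 5], [0.015, -0.008]), ([455, 330, 22, 9, 71], [-0.005, -0.778]), ([230, 333, 5, 9, 18], [-0.008, 0.097]), ([238, 333, 10, 6, 13], [-0.003, 0.058]), ([251, 333, 31, 51, 496], [-0.07, -0.024]), ([282, 336, 4, 12
[... 1011 characters left out ...]
 21, 76, 467], [0.136, -0.532]), ([419, 139, 22, 78, 973], [0.075, -0.527]), ([492, 145, 9, 50, 113], [-0.146, -0.717]), ([488, 147, 4, 28, 42], [-0.119, -0.791]), ([508, 154, 2, 10, 14], [-0.187, -0.832]), ([511, 159, 1, 5, 5], [-0.196, -0.809]), ([486, 181, 26, 48, 303], [-0.162, -0.438]), ([191, 197, 8, 7, 37], [0.79, 0.015]), ([439, 197, 10, 5, 23], [0.01, -0.388]), ([481, 197, 12, 16, 49], [-0.121, -0.418]), ([462, 204, 18, 12, 74], [-0.085, -0.379]), ([192, 207, 8, 6, 34], [0.751, 0.059]), ([201, 206, 2, 5, 5], [0.736, 0.042]), ([262, 226, 15, 7, 52], [0.473, 0.04]), ([479, 230, 6, 7, 25], [-0.117, -0.241]), ([201, 241, 8, 5, 11], [0.618, 0.19]), ([216, 252, 20, 9, 106], [0.53, 0.21])]
```

Only the ram, the offcut and the mid gauge differ from the first pictures. The gauge is back within a few mm of its old place. Hand in.

```bash
python3 -c "
from workcell import bot
print(bot.job_done())"
```

```text
the job is handed in; nothing more can be done
None
```

I moved the offcut to the bench and set the press gap with the middle gauge (about 5 N of drag as I drew the blade out); the gauge is back flat on the mat, nothing else shifted, and I handed the job in at about 29 s, though it returned no verdict.

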